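# Two-key start of a cuvette reader

## Task

Start a measurement on the white cuvette reader: push its open sample drawer fully home with the fingertips, then press the two blue start keys on top together, one fingertip on each, hold both fully down for at least two seconds, and let go. Nothing is to be grasped or lifted: leave the red stop key and the things standing round the reader alone, and do not shove the reader across the bench.

Things in the scene. Friction and masses are not known exactly. Their poses are not given: they have to be found in the camera images.
- reader: white bench instrument, 150 deep (x) x 180 wide (y) x 58 mm high, about 2.5 kg, loose on rubber feet (pushes over some 10 N may slide it). Origin at the centre of its underside; own -x is its front, toward the robot (turned up to 0.35 rad either way), +y its left, z up. In its frame the two blue start keys lie at x, y = (-20, +30) and (-20, -30) mm; the grey drawer front is on its front face.
- tray (a joint): how far the sample drawer stands out toward the reader's own -x, in m: 0 fully home, 0.06 fully out; it starts 0.03 to 0.05 out. It slides with about 1.5 N of friction, stays where it is left and stops hard at 0. A cuvette seated in it is part of it.
- tray_front (a point): centre of the outer face of the drawer's grey front plate, moving with it; plate 120 mm wide (y), 10 mm thick, from 10 to 54 mm above the worktop (this point at 32 mm). With the drawer home this point lies at (-85, 0, 32) mm in the reader's frame. Pushed home along the reader's own +x.
- key_stop_top (a point): centre of the top of the red stop key, 20 mm across, 80 mm above the worktop, at x, y = (45, -55) mm in the reader's frame. Not to be pressed.
- key_left_top (a point): centre of the top face of the left (reader's +y) blue start key; round, 26 mm across, 80 mm above the worktop when up, stands 10 mm proud of its black collar (42 mm across). The two blue keys are 60 mm apart, centre to centre, along the reader's y. The point moves with the key.
- key_right_top (a point): the same for the right (reader's -y) blue start key.
- key_left (a joint): how far the left blue key is pressed straight down, in m: 0 up, 0.006 fully down. Spring key: it begins to move at about 1.2 N, is fully down at 4 N, and springs back when let go.
- key_right (a joint): the same for the right blue key.
- key_stop (a joint): the same for the red stop key, which must not be pressed.
- timer: white lab timer, 32x66x62 mm, standing loose at one side of the reader; origin at the centre of its underside. Leave alone.
- film_roll: cream roll of sealing film standing on end, 52 mm across, 50 mm high, loose at the other side of the reader; origin at the centre of its underside. Leave alone.
- cap: purple screw cap, 35 mm across, 14 mm high, loose by the reader's front left corner; origin at the centre of its underside. Leave alone.
- small_box: small black box, 26x36x27 mm, loose behind the reader; origin at the centre of its underside. Leave alone.

How it is judged (in metres and radians):
On the way, in this order (a step that is already met when the one before it is completed fails the run):
1. the drawer is fully home (within 4 mm), the blue keys not yet pressed (value of joint tray below 0.004 m and value of joint each of key_left, key_right below 0.002 m), for 0.2 s.
2. both blue keys are held down together (each more than 4 of 6 mm) by the fingers, with the drawer home, for 1.8 s on end (value of joint tray below 0.004 m and value of joint each of key_left, key_right above 0.004 m and contact force between the fingers and key_left above 0.3 N and contact force between the fingers and key_right above 0.3 N), for 1.8 s.
At the end, for the whole second after the job is handed in: The drawer is home within 4 mm, all three keys are up again (within 1.5 mm), and the reader stands still and level on the worktop (value of joint tray below 0.004 m and value of joint each of key_left, key_right, key_stop below 0.0015 m and linear speed of reader below 0.01 m/s and height (world z) of reader below 0.005 m and angle between reader's own z axis and vertical below 0.05 rad); the robot touches nothing.
It fails at once if one blue key is pressed down (over 4.5 mm) while the other is still up (under 1 mm): they must go down together ((value of joint key_left above 0.0045 m and value of joint key_right below 0.001 m) or (value of joint key_right above 0.0045 m and value of joint key_left below 0.001 m)).
It fails at once if a blue key is pressed (over 3 mm) while the drawer stands more than 8 mm out (value of joint tray above 0.008 m and value of joint any of key_left, key_right above 0.003 m).
It fails at once if the red stop key is pressed (over 2.5 mm) (value of joint key_stop above 0.0025 m).
It fails at once if the reader is shoved more than 25 mm, lifted over 10 mm or tipped (distance of reader from where it was at the start of the episode above 0.025 m or height (world z) of reader above 0.01 m or angle between reader's own z axis and vertical above 0.12 rad).
It fails at once if a bystander is moved or lifted by more than 20 mm (distance of any of timer, film_roll, cap, small_box from where it was at the start of the episode above 0.02 m).
It also fails if it takes over 48 s, if anything falls off the work surface, if the arm or the gripper's body presses on something with over 40 N, if the wrist force passes 120 N, or if a joint passes its speed limit or range.

## Robot

A 6-joint arm with a two-finger parallel gripper is mounted at the origin on a cart in front of the work surface, level with it; the furniture and walls round the work are solid. World frame = base frame: x ahead of the robot, y to its left, z up, the work surface at z = 0. Lengths are in m, angles in degrees, forces in N, time in s.
With the tool pointing down it reaches from about 0.3 to 0.75 m from the base axis. Payload 8.5 kg.
Tool frame: the origin (TCP) lies at the very end of the fingers, on their centre line; the grasp point (between the pads) lies 19 mm behind it; z points along the fingers, y is the line along which they close (so a half turn about z gives the same grasp; the last joint's range is limited). The gripper opens to 85 mm and grips with 20 to 120 N. Pads are 22 mm wide; open, the fingers measure 114 mm over their backs; the gripper's body (76 mm by 85 mm) begins 54 mm behind the grasp point. The pads swing forward as they close: fully open they stand 13 mm farther back than shut.
Start: joints at [60.946, 21.807, 74.336, -0, 83.858, -12.336], TCP at [0.158, 0.527, 0.231] pointing down, gripper open.
Joint ranges: [-178.18, 178.18], [-50.72, 133.34], [12.68, 142.11], [-81.47, 261.47], [9.98, 163.14], [-165.26, 165.26]. Speed limits (degrees/s): [136.94, 136.94, 180, 180, 180, 180].

## Interface

Orientations are given as a 3x3 rotation matrix whose columns are the frame's x, y, z axes.
In Python, from rig import env, optics, spotter gives the robot as it stands.
- The arm moves only by the shell command python3 -m crank 'ROWS' [FORCE]. ROWS is JSON, one flat list of numbers, 5 for each row, row after row: the finger opening in cm, from 0 to 8.54, then the shift along the tool's x, y, z in cm, then the turn about the tool's z in rad. A call has exactly 8 rows; each row shifts and turns the commanded pose from where the row before left it, along the tool's axes as they then stand; what a row does not reach is not made up. A row lasts 1/12 s, in which the tool goes at most 41.7 mm and 7.16 degrees, less where a joint would pass 70% of its speed; a pose out of reach is approached as far as the arm can. A call is refused whole if a number of a shift passes 4.17 or a number of a turn 0.125, either way. A call with a gripper value outside its range is refused whole. The fingers move at their own pace and stop on an object; FORCE is the grip in N (left out, the last holds). Time passes only in rows, so rows that do not move let the fingers close, or fill a call up. It gives the time, the measured TCP pose, the force, the opening and the grip force at its end, in the units of the state.
- env.observe(): the state, without advancing time (a new reading comes with each control period).
- optics.get_image(name): name is "side" or "top" or "wrist"; returns a dict with "color" (480x640x3 uint8, red, green, blue), "intrinsics" (3x3 intrinsics, pixels), "pose" (4x4, takes a point from camera to world coordinates). Camera axes: x right, y up, looking along -z (the intrinsics and any distortion apply to the point x, -y, -z); pixel columns grow to the right and rows downward; lengths in m; the calibration is good to about 2 mm. A picture is of the moment at which its call begins. There is no depth.
- env.close_job(): hands the job in; it is judged then, once.
Trained networks look in a picture, given as the dict that the camera call returned (one of the last four; its "shot" number tells which), for a name from the list of things; names that differ only in an ending like _2 or _b are one class to them, and where a whole thing is asked for, a point or a joint stands for the part that bears it (a point fixed in the world has none). Each returns a list of dicts, best first, with "score" (0 to 1); they miss things now and then, are a little off and sometimes report something else, mostly with a low value. They report only what shows in the picture. A call takes as long as a camera call.
- spotter.look_for(picture, query): "at" ([column, row] as shares, 0 to 1, of the picture: columns of its width, rows of its height, amid what is visible of it).
The state is a dict: "time_s": time; "q": joint angles; "qvel": joint speeds; "joint_efforts": joint torques, N m; "position": TCP position; "tool_rot": TCP orientation; "ft_force": force on the tool from outside, world axes, zero at the start; "wrist_torque": the same for the moment, N m; "grip_width": finger opening in m; "gripper_force": force on a finger pad.
Only numpy, scipy, OpenCV 4.12 (cv2) and the standard library are available. Lean on these libraries where they do the work, as an engineer would, in place of code of your own. Each camera call takes 0.05 s, during which the arm holds its last target. There are 200 camera calls.

## Working session

There is one attempt and no reset: what is moved stays moved. The work goes in short steps, Python scripts to look and compute and a shell command to move; the robot and the scene stay as the last step left them, time stands still between calls to the robot, and variables do not carry over. Pictures are saved under pics/ and viewed, at most 10 in all, crops included, and the job is handed in when it is done.

```bash
mkdir -p pics
cat > h.py <<'E'
import numpy as np, cv2
from rig import env, optics, spotter
def ray(pic,at):
    K=np.array(pic["intrinsics"]);T=np.array(pic["pose"])
    u,v=at[0]*640,at[1]*480
    d=np.array([(u-K[0,2])/K[0,0],-(v-K[1,2])/K[1,1],-1.])
    return T[:3,3],T[:3,:3]@d
def onz(pic,at,z):
    o,d=ray(pic,at); return o+d*(z-o[2])/d[2]
def save(pic,n): cv2.imwrite("pics/"+n,pic["color"][:,:,::-1])
E
python3 - <<'E'
from h import *
s=env.observe(); print(s["time_s"],s["position"],np.round(s["tool_rot"],3).tolist())
ps={}
for n in("top","side"):
    p=optics.get_image(n); save(p,n+"0.png"); print(n,{k:(np.round(v,3).tolist() if k!="color" else 0) for k,v in p.items()})
    for q,z in(("key_left_top",.08),("key_stop_top",.08),("tray_front",.032),("reader",.058),("timer",.03),("film_roll",.05),("cap",.014),("small_box",.027)):
        for r in spotter.look_for(p,q)[:3]: print(q,round(r["score"],2),(np.array(r["at"])*[640,480]).round(),onz(p,r["at"],z).round(3))
print(env.observe()["time_s"])
E
```

```text
0.0 [0.15805564 0.5264814  0.23071379] [[-0.958, 0.288, -0.001], [0.288, 0.958, -0.001], [0.0, -0.001, -1.0]]
top {'color': 0, 'intrinsics': [[598.942, 0.0, 321.301], [0.0, 598.942, 234.465], [0.0, 0.0, 1.0]], 'pose': [[0.006, 0.99, -0.141, 0.483], [-1.0, 0.002, -0.026, 0.192], [-0.026, 0.141, 0.99, 0.917], [0.0, 0.0, 0.0, 1.0]], 'shot': 1}
key_left_top 0.61 [353. 253.] [0.577 0.169 0.08 ]
key_stop_top 0.48 [403. 203.] [0.648 0.099 0.08 ]
tray_front 0.72 [395. 248.] [0.589 0.106 0.032]
tray_front 0.56 [380. 312.] [0.495 0.129 0.032]
reader 0.82 [372. 252.] [0.581 0.141 0.058]
timer 0.82 [280. 234.] [0.61  0.278 0.03 ]
film_roll 0.81 [462. 213.] [0.639 0.009 0.05 ]
cap 0.65 [304. 318.] [0.485 0.24  0.014]
small_box 0.57 [373. 170.] [0.71  0.138 0.027]
side {'color': 0, 'intrinsics': [[481.583, 0.0, 307.709], [0.0, 481.583, 247.045], [0.0, 0.0, 1.0]], 'pose': [[-0.896, 0.255, -0.364, 0.32], [-0.444, -0.485, 0.753, 0.848], [0.015, 0.837, 0.548, 0.539], [0.0, 0.0, 0.0, 1.0]], 'shot': 2}
key_left_top 0.54 [348. 244.] [0.566 0.175 0.08 ]
tray_front 0.58 [387. 269.] [0.497 0.149 0.032]
reader 0.82 [346. 259.] [0.562 0.189 0.058]
reader 0.3 [388. 268.] [0.488 0.179 0.058]
timer 0.97 [292. 292.] [0.62  0.282 0.03 ]
timer 0.33 [283. 247.] [0.701 0.168 0.03 ]
film_roll 0.71 [344. 216.] [0.632 0.035 0.05 ]
cap 0.6 [377. 311.] [0.481 0.245 0.014]
cap 0.3 [282. 247.] [0.715 0.149 0.014]
small_box 0.5 [284. 246.] [0.702 0.162 0.027]
0.9
```

View pics/top0.png

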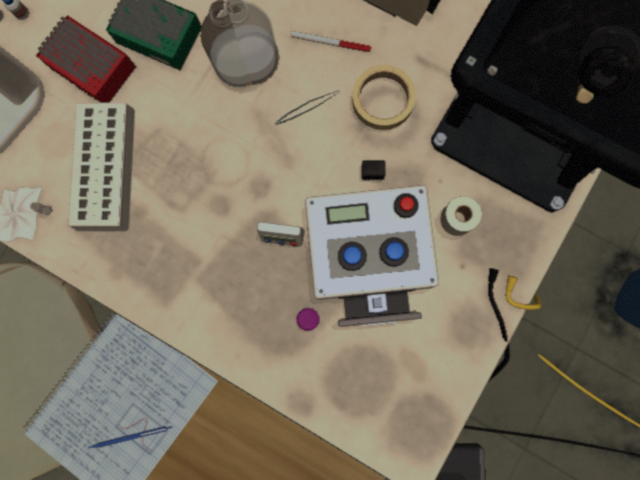

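View pics/side0.png

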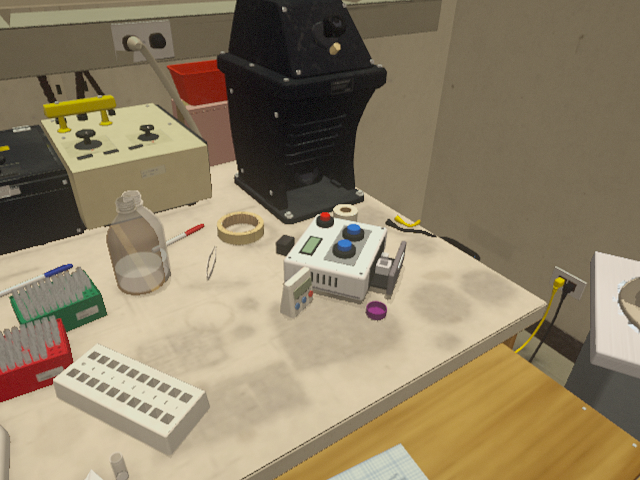

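Top view shows the reader with blue keys at about (352,255) and (395,251), red stop key at (405,204), drawer plate about (380,320), cap (308,319), timer (280,234) and roll (461,215). The side view agrees: the drawer is out and the cap is by the front-left corner. Next I measure the key centres by colour.

```bash
cat >> h.py <<'E'
def blobs(pic,lo,hi,amin):
    hsv=cv2.cvtColor(pic["color"],cv2.COLOR_RGB2HSV)
    m=cv2.inRange(hsv,lo,hi); m=cv2.morphologyEx(m,cv2.MORPH_OPEN,np.ones((3,3)))
    n,_,st,c=cv2.connectedComponentsWithStats(m)
    return [(c[i]/[640,480],st[i,4]) for i in range(1,n) if st[i,4]>amin]
def plan(L,R,stand=None):
    "reader frame from the two key tops; prints reader pose and tool shifts"
    y=(L-R)[:2]; print("spacing",np.linalg.norm(y)); y/=np.linalg.norm(y); x=np.array([y[1],-y[0]])
    o=(L+R)[:2]/2+.02*x; print("origin",o.round(4),"yaw",np.arctan2(x[1],x[0]).round(4)); return o,x,y
def to(o,x,y,p):
    "shift (cm, tool axes) and turn (rad) to reader-frame point p, tool y along reader +-y"
    s=env.observe();Rm=np.array(s["tool_rot"]);w=np.r_[o+x*p[0]+y*p[1],p[2]]
    a=[np.arctan2(Rm[:2,1]@(k*np.array([x[1],-x[0]]))*1,0) for k in(1,)]
    yy=y if Rm[:2,1]@y>0 else -y
    turn=-(np.arctan2(yy[1],yy[0])-np.arctan2(Rm[1,1],Rm[0,1]))
    print("target",w.round(4),"shift cm",(Rm.T@(w-s["position"])*100).round(2),"turn",round((turn+np.pi)%(2*np.pi)-np.pi,4))
E
sed -i '/a=\[np.arctan2/d' h.py
python3 - <<'E'
from h import *
p=optics.get_image("top")
b=[(x,onz(p,x[0],.08)) for x in blobs(p,(100,120,90),(125,255,255),80)]
for x,w in b: print((x[0]*[640,480]).round(1),x[1],w.round(4))
k=[w for x,w in b if .5<w[0]<.65 and 0<w[1]<.3]
k.sort(key=lambda w:-w[1])
o,x,y=plan(k[0],k[1])
for r,z in((c,.08) for c in blobs(p,(0,150,100),(6,255,255),60)): print("red",onz(p,r[0],z).round(3),r[1])
s=(onz(p,np.array([405/640,204/480]),.08)[:2]-o); print("stop in reader",s@x,s@y)
for u,v in((338,323),(421,316)):
    s=onz(p,(u/640,v/480),.054)[:2]-o; print("plate corner",s@x,s@y)
to(o,x,y,(-.17,0,.12))
E
```

```text
[394.6 250.4] 249 [0.5801 0.111  0.08  ]
[352.  254.9] 244 [0.5736 0.1707 0.08  ]
[121.6 438.9] 114 [0.3214 0.4838 0.08  ]
spacing 0.060079032389578145
origin [0.5968 0.143 ] yaw 0.1084
red [0.648 0.093 0.08 ] 137
stop in reader 0.04416887761725702 -0.05255331940189101
plate corner -0.1122224754859955 0.059637405356359315
plate corner -0.11450819545295877 -0.05884412424344042
target [0.4278 0.1246 0.12  ] shift cm [-37.38 -30.76  11.13] turn -0.4001
```

```bash
python3 -m crank '[4.6,0,0,0,-0.1, 4.6,0,0,0,-0.1, 4.6,0,0,0,-0.1, 4.6,0,0,0,-0.1, 4.6,-1.5,-3,0,0, 4.6,-1.5,-3,0,0, 4.6,-1.5,-3,0,0, 4.6,-1.5,-3,0,0]' && python3 -m crank '[4.6,-1.5,-3,0,0, 4.6,-1.5,-3,0,0, 4.6,-1.5,-3,0,0, 4.6,-1.5,-3,0,0, 4.6,-1.5,-3,0,0, 4.6,-1.5,-3,0,0, 4.6,-1.5,-3,0,0, 4.6,-1.5,-3,0,0]'
python3 - <<'E'
from h import *
o=np.array([.5968,.143]);t=.1084;x=np.array([np.cos(t),np.sin(t)]);y=np.array([-x[1],x[0]])
print(env.observe()["position"],env.observe()["time_s"]);to(o,x,y,(-.17,0,.10))
E
```

```text
time_s: 1.62
position: [0.2312, 0.4127, 0.2313]
tool_rot: [[-0.994, -0.109, 0.0], [-0.109, 0.994, 0.0], [-0.0, 0.0, -1.0]]
ft_force: [0.2, 0.3, -0.6]
grip_width: 0.046
gripper_force: 0.0
time_s: 2.28
position: [0.3766, 0.1868, 0.2316]
tool_rot: [[-0.994, -0.108, 0.001], [-0.108, 0.994, 0.0], [-0.001, 0.0, -1.0]]
ft_force: [1.1, 0.8, -0.7]
grip_width: 0.0458
gripper_force: 0.0
[0.37664352 0.18676222 0.23155531] 2.2833
target [0.4278 0.1246 0.1   ] shift cm [-4.41 -6.73 13.16] turn -0.0002
```

```bash
python3 -m crank '[4.6,-0.7,-1.1,2.5,0, 4.6,-0.7,-1.1,2.5,0, 4.6,-0.7,-1.1,2.5,0, 4.6,-0.7,-1.1,2.5,0, 4.6,-0.7,-1.1,2.5,0, 4.6,-0.7,-1.1,2.5,0, 4.6,0,0,2.5,0, 4.6,0,0,2.2,0]'
python3 - <<'E'
from h import *
o=np.array([.5968,.143]);t=.1084;x=np.array([np.cos(t),np.sin(t)]);y=np.array([-x[1],x[0]])
to(o,x,y,(-.13,0,.032));to(o,x,y,(-.096,0,.032))
p=optics.get_image("side"); cv2.imwrite("pics/s1.png",cv2.resize(p["color"][180:380,260:500,::-1],None,fx=3,fy=3))
print(env.observe()["ft_force"])
E
```

```text
time_s: 2.95
position: [0.4252, 0.1266, 0.033]
tool_rot: [[-0.994, -0.107, 0.0], [-0.107, 0.994, -0.0], [-0.0, -0.0, -1.0]]
ft_force: [0.0, -0.7, 0.5]
grip_width: 0.046
gripper_force: 0.0
target [0.4676 0.1289 0.032 ] shift cm [-4.23 -0.22  0.1 ] turn -0.0014
target [0.5014 0.1326 0.032 ] shift cm [-7.63 -0.22  0.1 ] turn -0.0014
[-1.75962524 -0.92683783 -4.39747954]
```

View pics/s1.png

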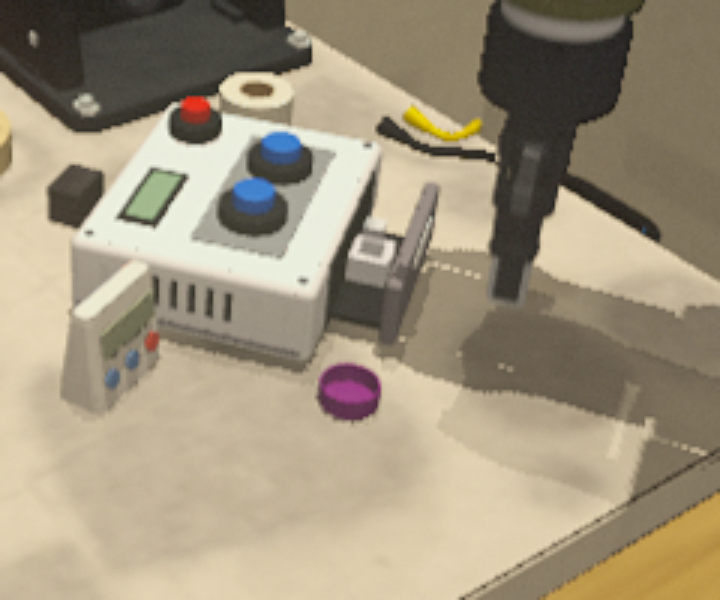

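The fingers (crop 505,285) stand square in front of the drawer plate (crop 410,265), and the cap is clear. I push slowly.

```bash
python3 -m crank '[4.6,-0.6,0,0,0, 4.6,-0.6,0,0,0, 4.6,-0.6,0,0,0, 4.6,-0.5,-0.1,0,0, 4.6,-0.5,-0.1,0,0, 4.6,-0.5,0,0,0, 4.6,-0.5,0,0,0, 4.6,-0.4,0,0,0]' ; python3 -m crank '[4.6,-0.4,0,0,0, 4.6,-0.4,0,0,0, 4.6,-0.4,0,0,0, 4.6,-0.4,0,0,0, 4.6,-0.4,0,0,0, 4.6,-0.4,0,0,0, 4.6,-0.3,0,0,0, 4.6,0,0,0,0]'
python3 - <<'E'
from h import *
o=np.array([.5968,.143]);t=.1084;x=np.array([np.cos(t),np.sin(t)]);y=np.array([-x[1],x[0]])
to(o,x,y,(-.096,0,.032))
E
```

```text
time_s: 3.67
position: [0.4676, 0.1298, 0.0345]
tool_rot: [[-0.994, -0.108, 0.0], [-0.108, 0.994, 0.0], [-0.0, -0.0, -1.0]]
ft_force: [0.5, -0.4, 0.4]
grip_width: 0.0462
gripper_force: 0.0
time_s: 4.33
position: [0.4945, 0.1327, 0.0343]
tool_rot: [[-0.994, -0.108, 0.001], [-0.108, 0.994, 0.0], [-0.001, 0.0, -1.0]]
ft_force: [0.2, 0.5, 0.1]
grip_width: 0.0459
gripper_force: 0.0
target [0.5014 0.1326 0.032 ] shift cm [-0.68 -0.08  0.23] turn -0.0003
```

```bash
python3 -m crank '[4.6,-0.1,0,0,0, 4.6,-0.1,0,0,0, 4.6,-0.1,0,0,0, 4.6,-0.1,0,0,0, 4.6,-0.1,0,0,0, 4.6,0,0,0,0, 4.6,0,0,0,0, 4.6,0,0,0,0]'
python3 - <<'E'
from h import *
o=np.array([.5968,.143]);t=.1084;x=np.array([np.cos(t),np.sin(t)]);y=np.array([-x[1],x[0]])
to(o,x,y,(-.096,0,.032))
p=optics.get_image("side"); cv2.imwrite("pics/s2.png",cv2.resize(p["color"][180:380,260:500,::-1],None,fx=3,fy=3))
E
```

```text
time_s: 5.0
position: [0.4988, 0.1332, 0.0343]
tool_rot: [[-0.994, -0.108, 0.0], [-0.108, 0.994, 0.0], [-0.0, 0.0, -1.0]]
ft_force: [-1.1, 0.2, -0.5]
grip_width: 0.0458
gripper_force: 0.2
target [0.5014 0.1326 0.032 ] shift cm [-0.25 -0.09  0.23] turn -0.0002
```

View pics/s2.png

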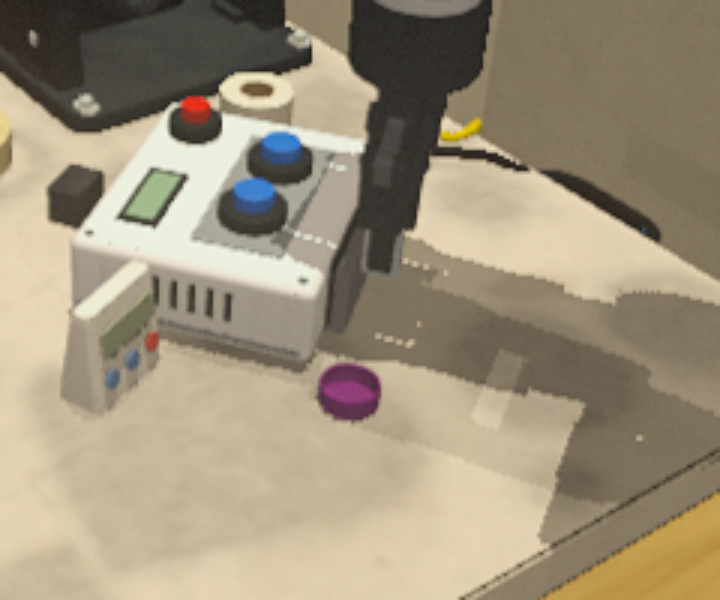

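The drawer plate (crop 350,270) is nearly home and the reader has not moved. I keep pushing gently until the stop is felt.

```bash
for i in 1; do python3 -m crank '[4.6,-0.1,0,0,0, 4.6,0,0,0,0, 4.6,-0.1,0,0,0, 4.6,0,0,0,0, 4.6,0,0,0,0, 4.6,0,0,0,0, 4.6,0,0,0,0, 4.6,0,0,0,0]'; done | grep -E "pos|force"; python3 -m crank '[4.6,-0.1,0,0,0, 4.6,0,0,0,0, 4.6,0,0,0,0, 4.6,0,0,0,0, 4.6,0,0,0,0, 4.6,0,0,0,0, 4.6,0,0,0,0, 4.6,0,0,0,0]'| grep -E "pos|force"
```

```text
position: [0.5008, 0.1334, 0.0344]
ft_force: [0.2, 0.7, 1.1]
gripper_force: 0.2
position: [0.5017, 0.1335, 0.0343]
ft_force: [-0.5, 0.4, 0.2]
gripper_force: 0.3
```

```bash
python3 -m crank '[4.6,-0.1,0,0,0, 4.6,0,0,0,0, 4.6,0,0,0,0, 4.6,0,0,0,0, 4.6,0,0,0,0, 4.6,0,0,0,0, 4.6,0,0,0,0, 4.6,0,0,0,0]'| grep -E "pos|force";python3 - <<'E'
from h import *
p=optics.get_image("top"); save(p,"x.png")
for q in [w for w in (onz(p,b[0],.08) for b in blobs(p,(100,120,90),(125,255,255),40)) if .5<w[0]<.65]: print(q.round(4))
for i in range(4): print(env.observe()["ft_force"].round(2) if hasattr(env.observe()["ft_force"],"round") else env.observe()["ft_force"]); optics.get_image("wrist")
p=optics.get_image("top"); cv2.imwrite("pics/t2.png",cv2.resize(p["color"][170:350,270:510,::-1],None,fx=3,fy=3))
E
```

```text
position: [0.5021, 0.1336, 0.0342]
ft_force: [-4.6, -0.2, 3.2]
gripper_force: 2.6
[0.5801 0.111  0.08  ]
[0.575  0.1702 0.08  ]
[-4.87 -0.99  2.12]
[-4.69 -1.38  2.51]
[-4.68 -1.14  2.11]
[-4.98 -0.98  3.15]
```

View pics/t2.png

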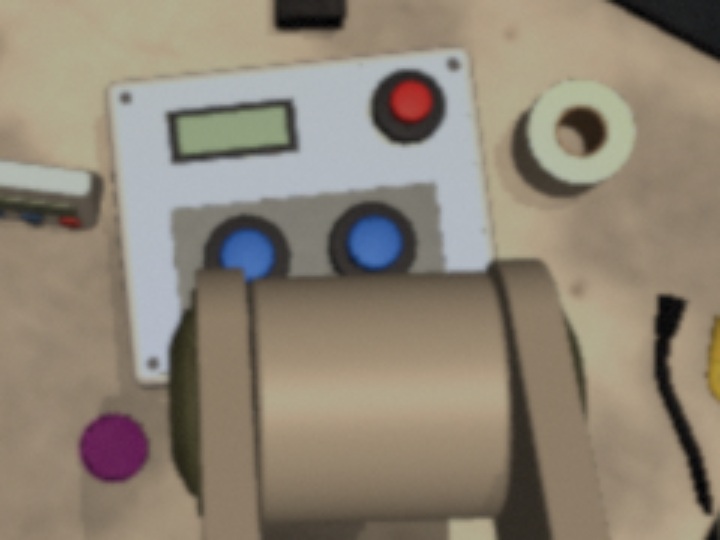

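Top view: keys (crop 247,253 and 375,243) are unchanged, so the reader is not shifted, and the 4.7 N stop force puts the drawer home at the expected position. I back off, rise and go over the keys.

```bash
python3 -m crank '[4.6,0.5,0,0,0, 4.6,1,0,0,0, 4.6,0,0,-1.5,0, 4.6,0,0,-2.5,0, 4.6,0,0,-2.5,0, 4.6,0,0,-2,0, 4.6,-0.5,0,0,0, 4.6,-1,0,0,0]'|grep pos;  python3 -m crank '[4.6,-1.5,-0.1,0,0, 4.6,-1.5,0,0,0, 4.6,-1.5,0,0,0, 4.6,-1.5,0,0,0, 4.6,-1,0,0,0, 4.6,-0.5,0,0,0, 4.6,0,0,0,0, 4.6,0,0,0,0]'|grep -E 'pos|width'
python3 - <<'E'
from h import *
o=np.array([.5973,.1428]);t=.100;x=np.array([np.cos(t),np.sin(t)]);y=np.array([-x[1],x[0]])
to(o,x,y,(-.02,0,.09))
p=optics.get_image("side"); cv2.imwrite("pics/s3.png",cv2.resize(p["color"][150:350,240:480,::-1],None,fx=3,fy=3))
p=optics.get_image("wrist"); save(p,"w3.png")
E
```

```text
position: [0.503, 0.1338, 0.1203]
position: [0.577, 0.1407, 0.1188]
grip_width: 0.0458
target [0.5774 0.1408 0.09  ] shift cm [-0.04  0.    2.88] turn 0.0083
```

View pics/s3.png

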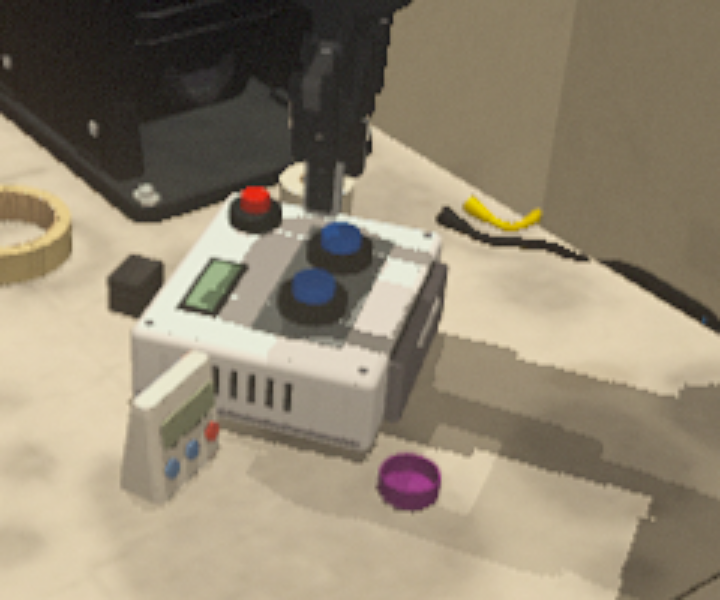

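View pics/w3.png

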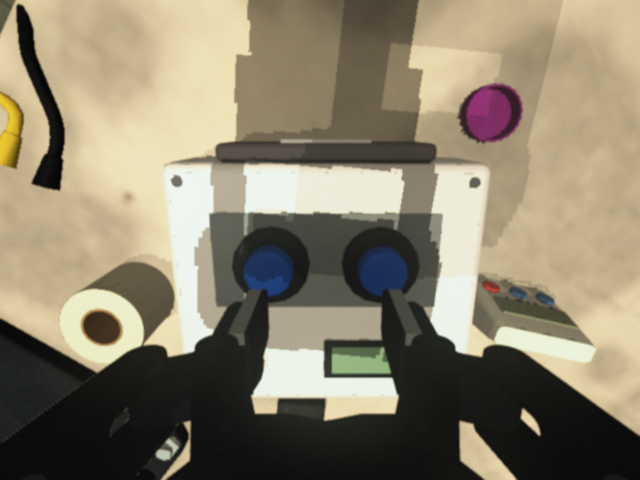

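Side view shows the drawer plate flush and the keys up. In the wrist view the keys are at (270,270) and (383,270), with fingertips around (255,292) and (395,292). I check the finger spacing by projection.

Run:
```python
from h import *
p=optics.get_image("wrist");s=env.observe();Rm=np.array(s["tool_rot"]);P=np.array(s["position"])
for a in((258,292),(241,292),(268,292),(383,292),(408,292)):
    w=onz(p,(a[0]/640,a[1]/480),P[2]); print(a,(Rm.T@(w-P)*1000).round(1))
for b in blobs(p,(105,150,50),(125,255,255),300):
    w=onz(p,b[0],.08);print("key",(Rm.T@(w-P)*1000).round(1),b[1])
```

```text
(258, 292) [  8.6 -28.2   0. ]
(241, 292) [  8.6 -35.1   0. ]
(268, 292) [  8.6 -24.1   0. ]
(383, 292) [ 8.6 22.7  0. ]
(408, 292) [ 8.6 32.9  0. ]
key [  2.3 -30.   39.3] 1650
key [ 2.5 28.3 39.3] 1618
```

```bash
python3 -m crank '[4.6,0.1,0,0.7,0, 4.6,0,0,0.7,0, 4.6,0,0,0.7,0, 4.6,0,0,0.6,0, 4.6,0,0,0.5,0, 4.6,0,0,0.3,0, 4.6,0,0,0.1,0, 4.6,0,0,0,0]'|grep -E 'pos|ft'; python3 -m crank '[4.6,0,0,0.1,0, 4.6,0,0,0.1,0, 4.6,0,0,0.1,0, 4.6,0,0,0.1,0, 4.6,0,0,0,0, 4.6,0,0,0,0, 4.6,0,0,0,0, 4.6,0,0,0,0]'|grep -E 'pos|ft|force'
```

```text
position: [0.5763, 0.1406, 0.0831]
ft_force: [0.2, -0.3, 0.2]
position: [0.5764, 0.1407, 0.0794]
ft_force: [-0.3, 0.0, 0.3]
gripper_force: 0.0
```

```bash
python3 -m crank '[4.6,0,0,0.1,0, 4.6,0,0,0.1,0, 4.6,0,0,0.1,0, 4.6,0,0,0.1,0, 4.6,0,0,0,0, 4.6,0,0,0,0, 4.6,0,0,0,0, 4.6,0,0,0,0]'|grep -E 'pos|ft'
```

```text
position: [0.5764, 0.1406, 0.0755]
ft_force: [-0.3, -1.0, 4.6]
```

```bash
python3 -m crank '[4.6,0,0,0.1,0, 4.6,0,0,0.1,0, 4.6,0,0,0.1,0, 4.6,0,0,0,0, 4.6,0,0,0,0, 4.6,0,0,0,0, 4.6,0,0,0,0, 4.6,0,0,0,0]'|grep -E 'pos|ft'
```

```text
position: [0.5764, 0.1406, 0.0726]
ft_force: [-1.3, -0.5, 7.7]
```

```bash
python3 -m crank '[4.6,0,0,0.1,0, 4.6,0,0,0.05,0, 4.6,0,0,0,0, 4.6,0,0,0,0, 4.6,0,0,0,0, 4.6,0,0,0,0, 4.6,0,0,0,0, 4.6,0,0,0,0]'|grep -E 'pos|ft|wrist'; python3 -c "
from h import *
s=env.observe();print(s['wrist_torque'],s['ft_force'],s['time_s'])
p=optics.get_image('wrist');save(p,'w4.png')"
```

```text
position: [0.5765, 0.1407, 0.0716]
ft_force: [-3.1, -1.2, 10.5]
[-0.01879682  0.55091942 -0.0452758 ] [-3.07572972 -1.15526431 10.4861341 ] 12.1667
```

View pics/w4.png

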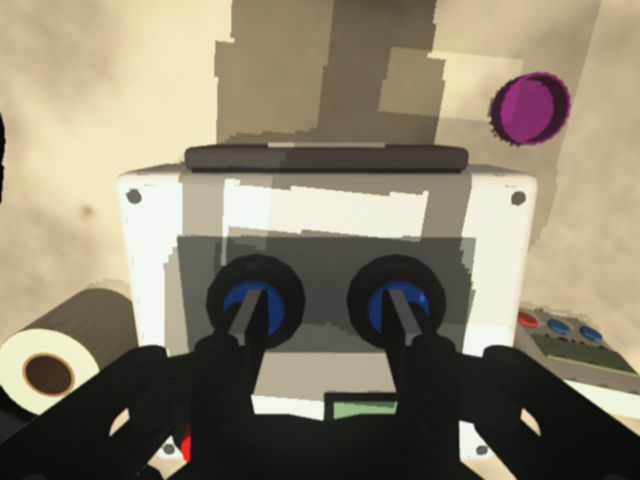

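Both fingertips sit on the blue keys (250,305 and 395,305), pressed into their collars. I add a hair more, hold for over two seconds, then rise.

```bash
python3 -m crank '[4.6,0,0,0.05,0, 4.6,0,0,0,0, 4.6,0,0,0,0, 4.6,0,0,0,0, 4.6,0,0,0,0, 4.6,0,0,0,0, 4.6,0,0,0,0, 4.6,0,0,0,0]'|grep -E 'pos|ft'; for i in 1 2 3 4; do python3 -m crank '[4.6,0,0,0,0, 4.6,0,0,0,0, 4.6,0,0,0,0, 4.6,0,0,0,0, 4.6,0,0,0,0, 4.6,0,0,0,0, 4.6,0,0,0,0, 4.6,0,0,0,0]'|grep -E 'time|ft'; done
python3 -m crank '[4.6,0,0,-0.2,0, 4.6,0,0,-0.3,0, 4.6,0,0,-0.5,0, 4.6,0,0,-1,0, 4.6,0,0,-2,0, 4.6,0,0,-2,0, 4.6,0,0,-2,0, 4.6,0,0,-2,0]'|grep -E 'pos|ft'
python3 -m crank '[4.6,0,0,-1,0, 4.6,0,0,0,0, 4.6,0,0,0,0, 4.6,0,0,0,0, 4.6,0,0,0,0, 4.6,0,0,0,0, 4.6,0,0,0,0, 4.6,0,0,0,0]'|grep -E 'time|pos|ft'
python3 -c "
from h import *
p=optics.get_image('side');cv2.imwrite('pics/s5.png',cv2.resize(p['color'][150:350,240:480,::-1],None,fx=3,fy=3))"
```

```text
position: [0.5765, 0.1406, 0.0715]
ft_force: [-4.7, -0.2, 14.3]
time_s: 13.55
ft_force: [-5.2, -1.2, 14.9]
time_s: 14.22
ft_force: [-4.8, -0.7, 14.1]
time_s: 14.88
ft_force: [-4.6, -1.4, 13.5]
time_s: 15.55
ft_force: [-4.5, -1.7, 13.9]
position: [0.5761, 0.1406, 0.1715]
ft_force: [-0.6, 0.9, -0.2]
time_s: 16.88
position: [0.5763, 0.1406, 0.1799]
ft_force: [-0.8, 0.6, 0.0]
```

View pics/s5.png

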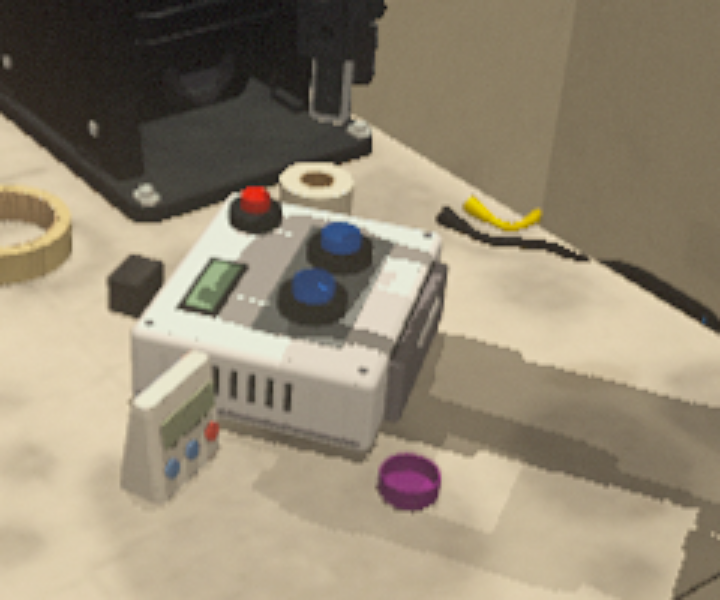

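The keys are up again (crop 340,240 and 314,288), the drawer is home, the display has changed and nothing else has moved.

```bash
python3 -c "
from rig import env
print(env.close_job())"
```

```text
the job is handed in; nothing more can be done
None
```

The drawer was pushed home, both blue keys were held down together for over two seconds and let go, and the job is handed in; the last picture showed the keys up and nothing else moved, but no verdict came back.

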